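Unlock the eccentric cam and feed a row of vials into the tray

ROBOT

A 6-joint arm with a two-finger parallel gripper is mounted at the origin on the work surface. World frame = base frame: x ahead of the robot, y to its left, z up, the work surface at z = 0. Lengths are in mm, angles in rad, forces in N, time in s.
With the tool pointing down it reaches from about 400 to 925 mm from the base axis. Payload 12.5 kg.
Tool frame: the origin (TCP) lies midway between the tips of the shut fingers; the grasp point (between the pads) lies 19 mm behind it; z points along the fingers, y is the direction in which the jaws open and shut (so a half turn about z gives the same grasp; the last joint's range is limited). The gripper opens to 95 mm and grips with 3 to 60 N. Pads are 20 mm wide; open, the fingers measure 119 mm over their backs; the gripper's body (75 mm by 180 mm) begins 59 mm behind the grasp point.
Start: joints at [1.028, 0.491, 1.559, -0, 1.092, -0.106], TCP at [264.388, 566.344, 214.661] pointing down, gripper open.
Joint ranges: [-3.1, 3.1], [-0.84, 2.19], [0.05, 2.79], [-1.13, 4.28], [0.06, 2.93], [-2.69, 2.69]. Speed limits (rad/s): [2.22, 2.22, 2.79, 3.14, 3.14, 3.14].

INTERFACE

Orientations are given as [roll, pitch, yaw] about the fixed x, y, z axes, in that order (R = Rz(yaw) Ry(pitch) Rx(roll)).
In Python, from cell import env gives the robot as it stands.
- The arm moves only by the tool arm_command, never from a script. Its argument "steps" is a list of rows, each an object of numbers: "dx", "dy", "dz": the shift along the tool's x, y, z as a fraction of full scale; "rx", "ry", "rz": the turn, a rotation vector about the tool's x, y, z as a fraction of full scale; "claw": the gripper command: -1 is fully open, 1 is shut, values between are in proportion. In form: [{"dx": .., "dy": .., "dz": .., "rx": .., "ry": .., "rz": .., "claw": ..}, ...]. A call has 1 to 10 rows; each row shifts and turns the pose as measured when the row begins, along the tool's axes as they then stand; what a row does not reach is not made up. Full scale, the value 1, is 0.8 m for a shift and 90 degrees for a turn. A row lasts 1/8 s, in which the tool goes at most 62.5 mm and 10.7 degrees, less where a joint would pass 70% of its speed; a pose out of reach is approached as far as the arm can. A call with a number of a shift or a turn outside -1 to 1 is refused whole. A call with a gripper value outside its range is refused whole. The fingers move at their own pace and stop on an object; the grip force is fixed at half the most. Time passes only in rows, so rows that do not move let the fingers close. It gives the time, the measured TCP pose, the force and the opening at its end, in the units of the state.
- env.state(): the state, without advancing time (a new reading comes with each control period).
- env.read_camera(name): name is "side" or "top"; returns (picture, depth): 400x640x3 uint8, red, green, blue; 400x640 float32, mm along the optical axis (not along the pixel's ray), 0 where there is no reading.
- env.get_calibration(name): a dict with "vfov" (degrees; the focal length in pixels is half the picture's height over the tangent of half this angle, whatever the lens; pixels are square), "cx", "cy" (the principal point, pixels), "k1" (the pictures are not rectified: a ray, as slopes to the right and down, at radius r is drawn at 1 + k1 r^2 times it, then the intrinsics apply), "xyz" and "attitude" of the camera in the world. Camera axes: x right, y up, looking along -z (the intrinsics and any distortion apply to the point x, -y, -z); pixel columns grow to the right and rows downward; lengths in mm; the calibration is good to about 2 mm. A picture is of the moment at which its call begins. get_calibration takes no time and is no camera call.
- env.job_done(): hands the job in, once; it reports no verdict.
The state is a dict: "t": time; "joints": joint angles; "qvel": joint speeds; "tau": joint torques, N m; "eef_pos": TCP position; "tcp_rot": TCP orientation; "ft_force": force on the tool from outside, world axes, zero at the start; "moment": the same for the moment, N m; "opening": opening from 0.0 (shut) to 1.0 (fully open).
Only numpy, scipy, OpenCV 4.12 (cv2) and the standard library are available. Lean on these libraries where they do the work, as an engineer would, in place of code of your own. Each camera call takes 0.05 s, during which the arm holds its last target.

TASK

The row pusher of the vial loader is held back by its eccentric cam. With your fingertips push the cam's lever round until it points straight forward at the index bar, so that the cam is at its low point, and only then push the slide by its upright pad fully forward, so that it moves the standing row of four vials into the open white tray. Let the slide alone move the vials, keep them upright, pick nothing up and leave the other things on the bench where they are.

Things in the scene. Friction and masses are not known exactly. Their poses are not given: they have to be found in the camera images.
- loader: Vial loader: grey base plate 6 mm thick, fixed to the bench. Origin on the bench under the slide's centre line; +x = forward, the way the slide is pushed, from pad to tray (within 0.4 rad of straight away from the robot); y left, z up. Plate: x -125 to 100, y -60 to 145 mm (x to 140 on the cam side, y over 65). Rails beside the slide reach z 22 mm.
- tray_mouth (a point): Middle of the white tray's open edge, at loader x 102, y 0, z 6 mm. The tray runs from here to x 232 mm, outer |y| 52 mm, walls to z 40 mm, floor level with the plate; its back four rows of vials are fixed and reach z 51 mm. The loose row starts outside, vial centres at x 85 to 89 mm.
- index_bar (a point): Top middle of the small white index bar, 20 x 4 mm and 8 mm high, lying along x on the plate at loader x 118, y 85, z 14 mm. The lever points straight at it when the cam is at its low point.
- cam_axis (a point): Top of the upright pivot (steel hub, radius 10 mm) of the cam; fixed, at x 0, y 85, z 56 mm of the loader.
- lever_tip (a point): Centre of the top of the black upright knob (radius 9 mm, z 27 to 60 mm) at the lever's end, 85 mm from the pivot axis. The lever is an upright dark blade 10 mm thick, z 27 to 50 mm, straight from pivot to knob; push it on its flat side. Below it (z 9 to 25 mm) the cam: a steel disc, radius 30 mm, its centre 18 mm from the pivot on the lever's side.
- cam (a joint): Cam angle, rad: 0 = low point, lever straight forward (loader +x); positive anticlockwise from above. Starts at 1.5 to 2.6 (lever out to the left or back left): push it clockwise, first forward, then inward. Range -0.6 to 2.8, no catch at 0, stays where left; stiff, about 4 N at 60 mm from the pivot. It leaves the slide about 18 mm x (1 + cos(angle)) of travel.
- slide_pad (a point): Centre of the rear face (the one to push) of the slide's grey upright pad, which is 44 mm wide, 18 mm thick, z 8 to 62 mm. This point: z 45 mm, y 0, x -118 mm of the loader with the slide at 0. Behind the pad are only 7 mm of base plate and the bare bench.
- slide (a joint): Slide travel, m: 0 fully back, 0.035 at its forward stop; starts 0 to 0.002. Stays where it is left, needs about 3 N. In front it has a cross bar (92 mm wide, z 9 to 30 mm, front face at loader x 70 mm with the slide at 0) that pushes the vials, on its left a follower arm (z 10 to 24 mm) that meets the cam disc.
- vial1: One of the four loose glass vials of the row, upright, 22 mm across, 45 mm tall, 22 g, violet cap; origin at the centre of its underside. Numbered from right (y -34.5 mm of the loader) to left (+34.5), 23 mm apart.
- vial2: Vial of the row, like vial1.
- vial3: Vial of the row, like vial1.
- vial4: Vial of the row, like vial1.
- spare_vial: A single vial like the others (22 mm across, 45 mm tall) standing on the bench to the right of the slide; leave it. Origin at the underside's centre.
- marker: Marker pen, 136 mm long, 13 mm thick, lying to the right of the loader; leave it. Origin at the underside's centre.
- logger: Small white temperature logger, 45 x 70 x 16 mm, lying to the left of the loader; leave it. Origin at the underside's centre.
- swab_bottle: White swab bottle, radius 24 mm, 100 mm tall, standing ahead on the left; leave it. Origin at the underside's centre.
- cup: Steel cup, radius 32 mm, 60 mm tall, to the right of the tray; leave it. Origin at the underside's centre.
- label_roll: Roll of labels, radius 36 mm, 25 mm high, lying flat behind on the right; leave it. Origin at the underside's centre.

How it is judged (in metres and radians):
On the way, in this order (a step that is already met when the one before it is completed fails the run):
1. the lever points at the index bar (cam at its low point) while the slide is still back (value of joint cam between -0.25 and 0.25 rad and value of joint slide below 0.01 m), for 0.2 s.
2. the slide is fully forward and the row stands in the tray (value of joint cam between -0.25 and 0.25 rad and value of joint slide above 0.0315 m and x of vial1 in the frame of loader between 0.111 and 0.125 m and angle between each of vial1, vial2, vial3, vial4's own z axis and vertical below 0.2 rad and x of vial2 in the frame of loader between 0.111 and 0.125 m and x of vial3 in the frame of loader between 0.111 and 0.125 m and x of vial4 in the frame of loader between 0.111 and 0.125 m), for 0.2 s.
At the end, for the whole second after the job is handed in: The lever is within 0.25 rad of straight forward, the slide is within 3.5 mm of its forward stop, the four vials stand upright at rest wholly inside the tray mouth (loader x 111 to 125 mm), and no other thing has moved 20 mm (all of step 2 and linear speed of each of vial1, vial2, vial3, vial4 below 0.02 m/s and distance of each of spare_vial, marker, logger, swab_bottle, cup, label_roll from where it was at the start of the episode below 0.02 m); the robot touches nothing.
It fails at once if the slide is pushed forward more than 10 mm while the cam is not at its low point (value of joint slide above 0.01 m and (value of joint cam above 0.3 rad or value of joint cam below -0.3 rad)).
It fails at once if a vial of the row is touched by the robot (contact force between any of vial1, vial2, vial3, vial4 and the fingers above 0.5 N or contact force between any of vial1, vial2, vial3, vial4 and the arm above 0.5 N).
It fails at once if a vial of the row is lifted or tipped (height (world z) of any of vial1, vial2, vial3, vial4 above 0.02 m or angle between any of vial1, vial2, vial3, vial4's own z axis and vertical above 0.5 rad).
It fails at once if another thing on the bench is moved by 20 mm or lifted (distance of any of spare_vial, marker, logger, swab_bottle, cup, label_roll from where it was at the start of the episode above 0.02 m).
It also fails if it takes over 61 s, if anything falls off the work surface, if the arm or the gripper's body presses on something with over 40 N, if the wrist force passes 120 N, or if a joint passes its speed limit or range.

## Working session

There is one attempt and no reset: what is moved stays moved. The work goes in short steps, Python scripts to look and compute and a tool call to move; the robot and the scene stay as the last step left them, time stands still between calls to the robot, and variables do not carry over. Pictures are saved under pics/ and viewed, and the job is handed in when it is done.

Besides the shell and the picture viewer there is one more tool, called after ">>>" as name(argument=value, ...), one argument or row to a line, values as JSON. arm_command: Moves the arm, as the interface text tells. Its arguments: {"type":"object","properties":{"steps":{"type":"array","items":{"type":"object","properties":{"dx":{"type":"number"},"dy":{"type":"number"},"dz":{"type":"number"},"rx":{"type":"number"},"ry":{"type":"number"},"rz":{"type":"number"},"claw":{"type":"number"}}}}},"required":["steps"]}

```bash
ls; mkdir -p pics; python3 - <<'E'
from cell import env
import cv2
print(env.state())
for n in("top","side"):
    p,d=env.read_camera(n); cv2.imwrite(f"pics/{n}0.png",p[:,:,::-1]); print(n,env.get_calibration(n))
E
```

```text
pics
{'t': 0.0, 'joints': array([ 1.02843229e+00,  4.91552827e-01,  1.55944055e+00, -2.17812060e-06,
        1.09169794e+00, -1.05577270e-01]), 'qvel': array([ 0.00072084,  0.00026282, -0.00109803,  0.00234956, -0.00152003,
       -0.00028758]), 'tau': array([ 7.77386704e-04, -6.12656236e+01, -2.58178031e+01,  6.93257712e-02,
        4.82405524e-02, -9.72730368e-05]), 'eef_pos': array([264.23665068, 566.13161776, 214.0689972 ]), 'tcp_rot': array([-3.14049990e+00, -1.13857427e-04,  2.70480683e+00]), 'ft_force': array([-0.04052891,  0.30757816,  0.27841645]), 'moment': array([0.01801696, 0.02212975, 0.0543186 ]), 'opening': 1.0001644608387716}
top {'vfov': 42.9524966062973, 'cx': 322.73011889724546, 'cy': 203.24917357861924, 'k1': -0.053926398778488885, 'xyz': array([ 412.65383362,   17.22360939, 1026.7408056 ]), 'attitude': array([ 2.19225943e-01,  1.62153320e-03, -1.69216109e+00])}
side {'vfov': 42.70032446095421, 'cx': 323.7754703121987, 'cy': 203.7092293967254, 'k1': -0.037481533144371276, 'xyz': array([ 242.15129678, -751.68064253,  608.22305525]), 'attitude': array([ 0.99682107, -0.01361771, -0.44283815])}
```

View pics/top0.png

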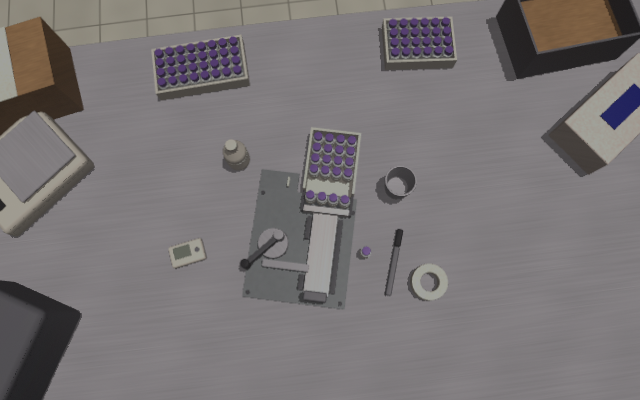

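View pics/side0.png

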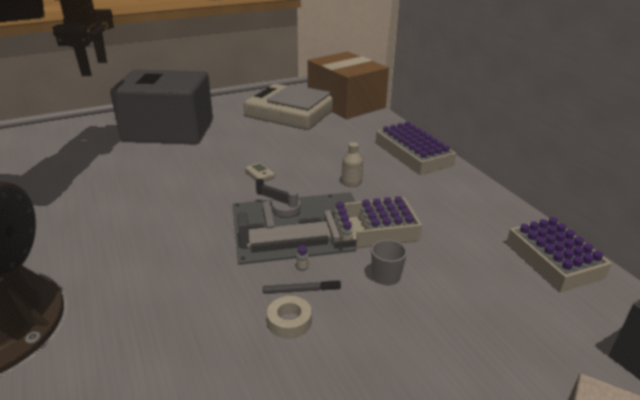

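The top view shows the loader plate at about (245–358, 170–307). The knob is near (245,264), the hub near (279,237), the index bar near (289,182) and the pad near (316,297). I'll zoom in next.

```bash
cat > h.py <<'E'
import numpy as np, cv2
from scipy.spatial.transform import Rotation as R
from cell import env
def cal(n):
    c=env.get_calibration(n); f=200/np.tan(np.radians(c['vfov']/2)); return c,f,R.from_euler('xyz',c['attitude']).as_matrix()
def ray(n,u,v):
    c,f,M=cal(n); x=(u-c['cx'])/f; y=(v-c['cy'])/f
    rd=np.hypot(x,y); r=rd
    for _ in range(20): r=rd/(1+c['k1']*r*r)
    s=r/rd if rd>0 else 1
    return np.array(c['xyz']),M@np.array([x*s,-y*s,-1])
def atz(n,u,v,z):
    o,d=ray(n,u,v); return o+d*(z-o[2])/d[2]
def proj(n,P):
    c,f,M=cal(n); P=np.atleast_2d(P); q=(P-c['xyz'])@M; x=q[:,0]/-q[:,2]; y=-q[:,1]/-q[:,2]
    s=1+c['k1']*(x*x+y*y); return np.c_[x*s*f+c['cx'],y*s*f+c['cy']]
E
python3 - <<'E'
import cv2
p=cv2.imread("pics/top0.png")[110:310,230:390]
cv2.imwrite("pics/c0.png",cv2.resize(p[90:],None,fx=5,fy=5,interpolation=cv2.INTER_CUBIC))
cv2.imwrite("pics/c1.png",cv2.resize(p[:110],None,fx=5,fy=5,interpolation=cv2.INTER_CUBIC))
E
```

```text
(no output)
```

View pics/c0.png

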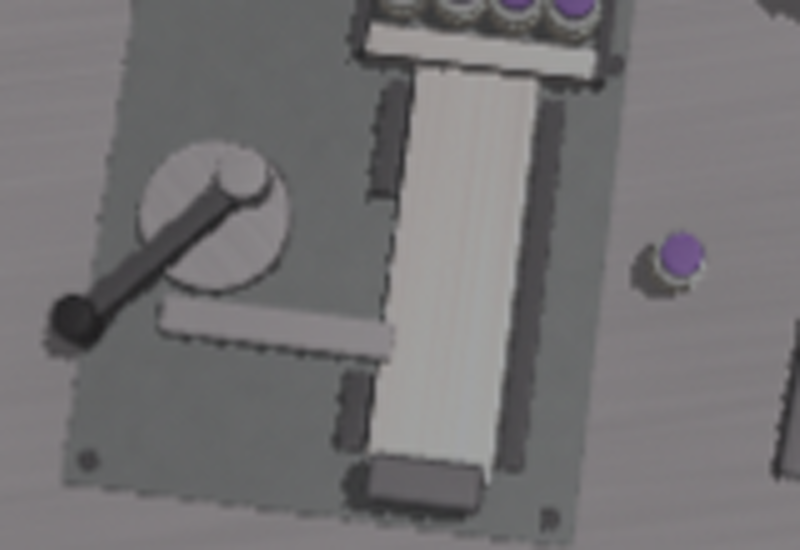

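View pics/c1.png

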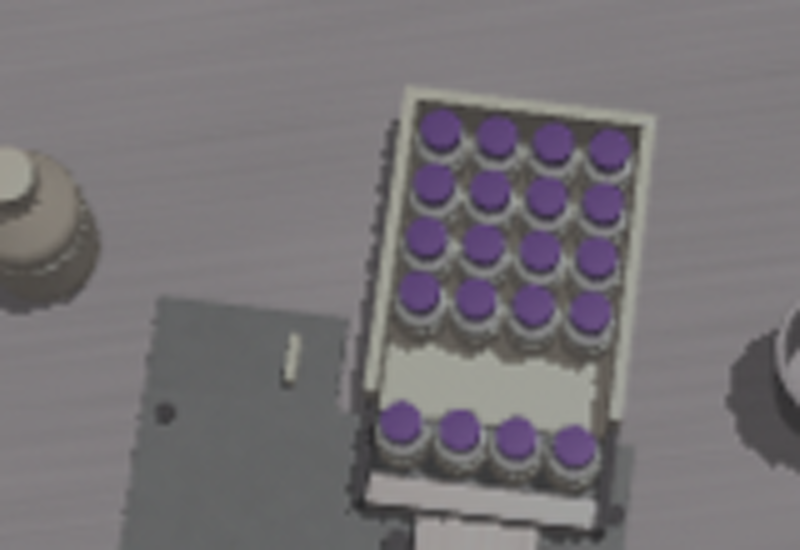

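```bash
cat >> h.py <<'E'
def px(c,k): return np.array(c)/5-0.4+np.array([230,200 if k==0 else 110])
E
python3 - <<'E'
from h import *
from scipy.optimize import least_squares
L=[((63,485),0,-125,145,6),((575,545),0,-125,-60,6),((158,297),1,140,145,6),((348,318),1,140,65,6),((243,175),0,0,85,56),((407,87),1,232,52,40),((656,117),1,232,-52,40),((291,357),1,118,85,14)]
W=np.array([atz('top',*px(c,k),z)[:2] for c,k,x,y,z in L]); B=np.array([l[2:4] for l in L])
def T(p,B): c,s=np.cos(p[2]),np.sin(p[2]); return B@np.array([[c,-s],[s,c]]).T+p[:2]
r=least_squares(lambda p:(T(p,B)-W).ravel(),[500,0,0]); print(r.x); print((W-T(r.x,B)).round(1))
p=r.x; c,s=np.cos(p[2]),np.sin(p[2]); Ri=np.array([[c,s],[-s,c]])
def loc(cc,k,z): return Ri@(atz('top',*px(cc,k),z)[:2]-p[:2])
kn=loc((76,318),0,60);print('knob',kn,np.hypot(*(kn-[0,85])),np.arctan2(kn[1]-85,kn[0]))
print('pad top rear', loc((368,498),0,62),loc((477,513),0,62),'front',loc((375,455),0,62),loc((487,468),0,62))
for q in [(403,423),(460,430),(516,438),(575,447)]: print('vial',loc(q,1,51))
print('bar',loc((368,38),0,30),loc((595,65),0,30))
a,d=env.read_camera('top')
for n,c,k in [('knob',(76,318),0),('hub',(243,175),0),('pad',(425,483),0),('plate',(100,430),0)]:
    u=px(c,k).round().astype(int); o,dr=ray('top',*u); print(n,(o+dr*d[u[1],u[0]]))
for n,q in [('spare',(682,252,0,51)),('bottle',(10,170,1,100)),('logger',None)]:
    if q: print(n,atz('top',*px(q[:2],q[2]),q[3]))
print('logger',atz('top',187,253,16),'bottle base',atz('top',236,155,50),'cap',atz('top',231,146,100))
side=lambda x,y,z:proj('side',[[*T(p,np.array([[x,y]]))[0],z]])[0]
print('side proj hub',side(0,85,56),'knob',side(kn[0],kn[1],60),'pad',side(-118,0,62),'tray corner',side(232,-52,40))
E
python3 - <<'E'
import cv2
cv2.imwrite("pics/s0.png",cv2.resize(cv2.imread("pics/side0.png")[150:280,220:430],None,fx=3.8,fy=3.8,interpolation=cv2.INTER_CUBIC))
E
```

```text
[ 5.56566826e+02  2.61148451e+00 -2.41949936e-01]
[[-0.2 -0.5]
 [ 1.4 -0. ]
 [-0.2  0.3]
 [ 0.2  0.1]
 [-0.5  0.3]
 [-0.5 -0.8]
 [-1.   0.1]
 [ 0.8  0.5]]
knob [-63.3793308  140.32256113] 84.12802947116649 2.423964526982823
pad top rear [-116.85184861   21.25704993] [-117.42635652  -19.86220771] front [-100.74666557   20.6847236 ] [-100.47341891  -21.59737272]
vial [87.61641255 34.19262159]
vial [87.49411571 11.50208651]
vial [ 86.92311157 -10.81361158]
vial [ 86.09349952 -34.31795427]
bar [64.2944062  45.93615236] [ 64.23096284 -45.66719484]
knob [529.03484705 153.67420032  59.61010081]
hub [576.07341901  86.11046963  53.63248531]
pad [451.43159332  28.65025266  61.7273184 ]
plate [488.69108466 155.4998112    5.74280119]
spare [526.83307542 -79.16635514  51.        ]
bottle [755.76229191 153.46877222 100.        ]
logger [568.06195355 273.81207535  16.        ] bottle base [749.01616264 153.92866765  50.        ] cap [751.05884854 155.00646644 100.        ]
side proj hub [292.92654851 191.39559856] knob [259.47884977 179.17763744] pad [237.53058133 217.77673642] tray corner [422.10342857 223.65747352]
```

View pics/s0.png

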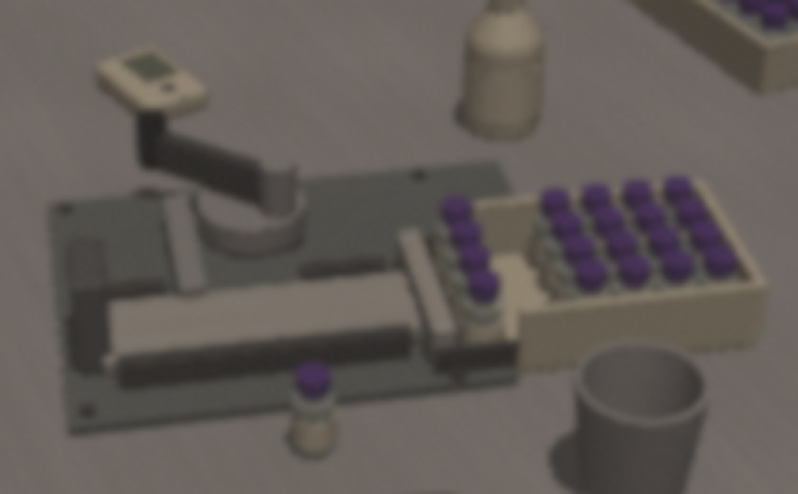

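The loader fit closes to about 1 mm: origin (556.5, 2.6), yaw −0.242. The measured lever radius is 84.1 mm against 85 given, the cam is at about 2.42 rad, and the vials sit at x≈87. Next I'll shut the fingers and square the tool to the loader.

>>> arm_command(
  steps=[
    {"rz": -0.062, "claw": 1},
    {"rz": -0.062, "claw": 1},
    {"claw": 1},
    {"claw": 1},
  ],
)

```text
$.steps[0]: bad value
```

```bash
cat >> h.py <<'E'
P0=np.array([556.5,2.6]);TH=-0.242
def toloc(w): 
    c,s=np.cos(TH),np.sin(TH); return np.array([[c,s],[-s,c]])@(np.asarray(w)[:2]-P0)
def st():
    s=env.state(); M=R.from_euler('xyz',s['tcp_rot']).as_matrix(); 
    print('t',round(s['t'],2),'loc',toloc(s['eef_pos']).round(1),'z',s['eef_pos'][2].round(1),'yawerr',((s['tcp_rot'][2]-(np.pi+TH)+np.pi)%(2*np.pi)-np.pi).round(3),'F',s['ft_force'].round(1),'open',round(s['opening'],2)); return s,M
def go(lx,ly,z):
    s,M=st(); c,sn=np.cos(TH),np.sin(TH); w=np.r_[np.array([[c,-sn],[sn,c]])@[lx,ly]+P0,z]
    print('tool delta/800', (M.T@(w-s['eef_pos'])/800).round(4))
E
python3 -c "
from h import *
go(-65,99,120)"
```

```text
t 0.15 loc [-418.8  477.1] z 214.2 yawerr -0.195 F [-0.3 -1.  -0.7] open 1.0
tool delta/800 [-0.5253 -0.378   0.118 ]
```

>>> arm_command(
  steps=[
    {"dx": 0, "dy": 0, "dz": 0, "rx": 0, "ry": 0, "rz": -0.062, "claw": 1},
    {"dx": 0, "dy": 0, "dz": 0, "rx": 0, "ry": 0, "rz": -0.062, "claw": 1},
    {"dx": 0, "dy": 0, "dz": 0, "rx": 0, "ry": 0, "rz": 0, "claw": 1},
  ],
)

```text
t: 0.52
eef_pos: [264.1, 565.9, 213.4]
tcp_rot: [-3.139, -0.001, 2.904]
ft_force: [-0.9, 0.1, 0.1]
opening: 0.74
```

```bash
python3 -c "
from h import *
go(-65,99,120)"
```

```text
t 0.53 loc [-418.9  476.8] z 213.4 yawerr 0.005 F [-0.9  0.1  0.1] open 0.74
tool delta/800 [-0.4403 -0.474   0.1175]
```

>>> arm_command(
  steps=[
    {"dx": -0.044, "dy": -0.0474, "dz": 0.01, "rx": 0, "ry": 0, "rz": 0, "claw": 1},
    {"dx": -0.044, "dy": -0.0474, "dz": 0.01, "rx": 0, "ry": 0, "rz": 0, "claw": 1},
    {"dx": -0.044, "dy": -0.0474, "dz": 0.01, "rx": 0, "ry": 0, "rz": 0, "claw": 1},
    {"dx": -0.044, "dy": -0.0474, "dz": 0.01, "rx": 0, "ry": 0, "rz": 0, "claw": 1},
    {"dx": -0.044, "dy": -0.0474, "dz": 0.01, "rx": 0, "ry": 0, "rz": 0, "claw": 1},
    {"dx": -0.044, "dy": -0.0474, "dz": 0.01, "rx": 0, "ry": 0, "rz": 0, "claw": 1},
    {"dx": -0.044, "dy": -0.0474, "dz": 0.01, "rx": 0, "ry": 0, "rz": 0, "claw": 1},
    {"dx": -0.044, "dy": -0.0474, "dz": 0.01, "rx": 0, "ry": 0, "rz": 0, "claw": 1},
    {"dx": -0.044, "dy": -0.0474, "dz": 0.01, "rx": 0, "ry": 0, "rz": 0, "claw": 1},
    {"dx": 0, "dy": 0, "dz": 0, "rx": 0, "ry": 0, "rz": 0, "claw": 1},
  ],
)

```text
t: 1.78
eef_pos: [494.5, 145.4, 139.2]
tcp_rot: [-3.141, 0.001, 2.88]
ft_force: [-0.7, 0.4, 0.7]
opening: 0.003
```

```bash
python3 -c "
from h import *
go(-65,99,100)"
```

```text
t 1.77 loc [-94.4 123.8] z 139.2 yawerr -0.02 F [-0.7  0.4  0.7] open 0.0
tool delta/800 [-0.0374 -0.0303  0.049 ]
```

>>> arm_command(
  steps=[
    {"dx": -0.0374, "dy": -0.0303, "dz": 0.02, "rx": 0, "ry": 0, "rz": -0.012, "claw": 1},
    {"dx": 0, "dy": 0, "dz": 0.029, "rx": 0, "ry": 0, "rz": 0, "claw": 1},
    {"dx": 0, "dy": 0, "dz": 0, "rx": 0, "ry": 0, "rz": 0, "claw": 1},
  ],
)

```text
t: 2.15
eef_pos: [517.4, 114.7, 99.7]
tcp_rot: [3.141, 0.001, 2.894]
ft_force: [-0.7, 0.4, 0.2]
opening: 0.005
```

```bash
python3 -c "
from h import *
go(-65,99,34)
p,d=env.read_camera('top'); cv2.imwrite('pics/t1.png',cv2.resize(p[150:320,200:400,::-1],None,fx=3.5,fy=3.5))
p,d=env.read_camera('side'); cv2.imwrite('pics/s1.png',cv2.resize(p[130:280,200:400,::-1],None,fx=4,fy=4))
"
```

```text
t 2.15 loc [-64.8  99.5] z 99.7 yawerr -0.006 F [-0.7  0.4  0.2] open 0.01
tool delta/800 [ 0.0003 -0.0007  0.0821]
```

View pics/s1.png

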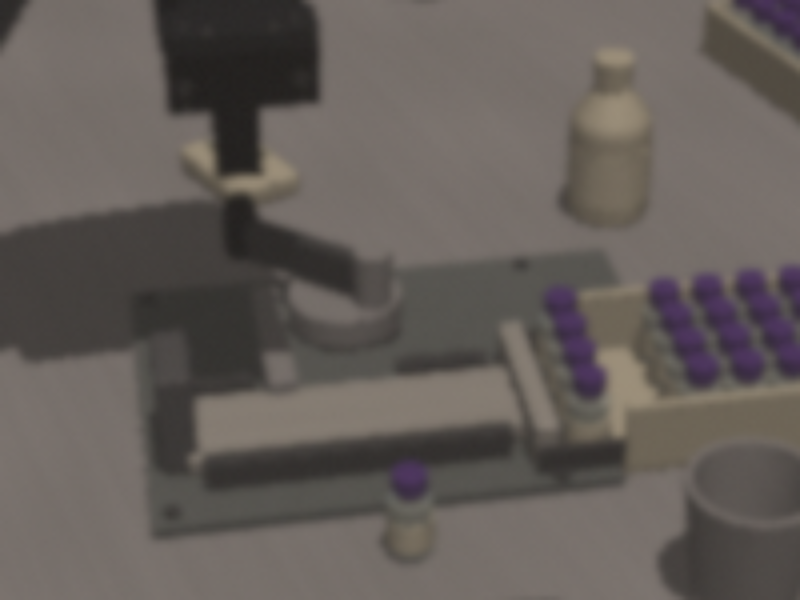

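View pics/t1.png

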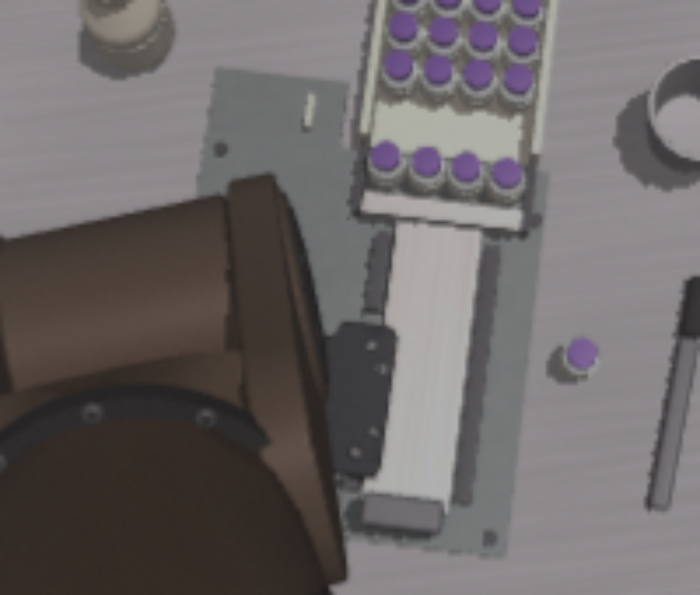

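The side view shows the finger tip at about (238,185) in the crop, above and to the right of the lever, and the way down is clear.

>>> arm_command(
  steps=[
    {"dx": 0, "dy": 0, "dz": 0.035, "rx": 0, "ry": 0, "rz": 0, "claw": 1},
    {"dx": 0, "dy": 0, "dz": 0.03, "rx": 0, "ry": 0, "rz": 0, "claw": 1},
    {"dx": 0, "dy": 0, "dz": 0.01, "rx": 0, "ry": 0, "rz": 0, "claw": 1},
    {"dx": 0, "dy": 0, "dz": 0, "rx": 0, "ry": 0, "rz": 0, "claw": 1},
  ],
)

```text
t: 2.75
eef_pos: [520.1, 117.7, 44.4]
tcp_rot: [3.138, 0.01, 2.897]
ft_force: [-0.4, -0.4, -0.1]
opening: 0.008
```

```bash
python3 -c "
from h import *
s,M=st()
cur=toloc(s['eef_pos'])
for a in [2.42,2.2,2.0,1.8,1.6,1.4,1.2,1.0,.8,.6,.4,.2,0.0]:
    n=np.array([-np.sin(a),np.cos(a)]);q=55*np.array([np.cos(a),np.sin(a)])+n*(5+10*abs(n[0])+12*abs(n[1]))+[0,85]
    print(a,q.round(0),'cmd dx %.4f dy %.4f'%(-(q-cur)[0]/800,(q-cur)[1]/800)); cur=q
"
```

```text
t 2.75 loc [-62.9 103.1] z 44.4 yawerr -0.003 F [-0.4 -0.4 -0.1] open 0.01
2.42 [-55. 106.] cmd dx -0.0100 dy 0.0035
2.2 [-49. 118.] cmd dx -0.0078 dy 0.0147
2.0 [-40. 127.] cmd dx -0.0105 dy 0.0118
1.8 [-30. 135.] cmd dx -0.0134 dy 0.0094
1.6 [-17. 140.] cmd dx -0.0157 dy 0.0062
1.4 [ -7. 142.] cmd dx -0.0121 dy 0.0032
1.2 [  3. 143.] cmd dx -0.0123 dy 0.0012
1.0 [ 13. 142.] cmd dx -0.0131 dy -0.0012
0.8 [ 24. 139.] cmd dx -0.0133 dy -0.0041
0.6 [ 34. 133.] cmd dx -0.0128 dy -0.0072
0.4 [ 43. 125.] cmd dx -0.0114 dy -0.0103
0.2 [ 50. 114.] cmd dx -0.0091 dy -0.0131
0.0 [ 55. 102.] cmd dx -0.0060 dy -0.0154
```

>>> arm_command(
  steps=[
    {"dx": 0, "dy": 0, "dz": 0.012, "rx": 0, "ry": 0, "rz": 0, "claw": 1},
    {"dx": -0.005, "dy": 0.002, "dz": 0.0, "rx": 0, "ry": 0, "rz": 0, "claw": 1},
  ],
)

```text
t: 3.0
eef_pos: [525.2, 118.7, 35.9]
tcp_rot: [3.137, 0.012, 2.897]
ft_force: [-0.3, 0.6, 0.4]
opening: 0.003
```

```bash
python3 -c "
from h import *
go(-49,118,35)"
```

```text
t 3.0 loc [-58.2 105.2] z 35.9 yawerr -0.003 F [-0.3  0.6  0.4] open 0.0
tool delta/800 [-0.0115  0.016   0.0013]
```

Now pushing the lever in stages.

>>> arm_command(
  steps=[
    {"dx": -0.0115, "dy": 0.016, "dz": 0, "rx": 0, "ry": 0, "rz": 0, "claw": 1},
    {"dx": -0.0105, "dy": 0.0118, "dz": 0, "rx": 0, "ry": 0, "rz": 0, "claw": 1},
    {"dx": 0, "dy": 0, "dz": 0, "rx": 0, "ry": 0, "rz": 0, "claw": 1},
  ],
)

```text
t: 3.38
eef_pos: [547.9, 136.1, 36.3]
tcp_rot: [3.14, 0.008, 2.896]
ft_force: [0.6, 0.2, -0.3]
opening: 0.003
```

```bash
python3 -c "
from h import *
go(-30,135,35)"
```

```text
t 3.38 loc [-40.3 127.6] z 36.3 yawerr -0.003 F [ 0.6  0.2 -0.3] open 0.0
tool delta/800 [-0.0129  0.0093  0.0018]
```

>>> arm_command(
  steps=[
    {"dx": -0.0129, "dy": 0.0093, "dz": 0.001, "rx": 0, "ry": 0, "rz": 0, "claw": 1},
    {"dx": -0.0157, "dy": 0.0062, "dz": 0, "rx": 0, "ry": 0, "rz": 0, "claw": 1},
  ],
)

```text
t: 3.62
eef_pos: [571.1, 142.3, 35.5]
tcp_rot: [-3.14, 0.003, 2.897]
ft_force: [-6.5, -3.4, 0.5]
opening: 0.003
```

```bash
python3 -c "
from h import *
go(-7,142,35)
p,d=env.read_camera('side'); cv2.imwrite('pics/s2.png',cv2.resize(p[130:280,200:400,::-1],None,fx=4,fy=4))
p,d=env.read_camera('top'); cv2.imwrite('pics/t2.png',cv2.resize(p[150:320,200:400,::-1],None,fx=3.5,fy=3.5))
"
```

```text
t 3.62 loc [-19.3 139.1] z 35.5 yawerr -0.003 F [-6.5 -3.4  0.5] open 0.0
tool delta/800 [-0.0153  0.0037  0.0007]
```

View pics/s2.png

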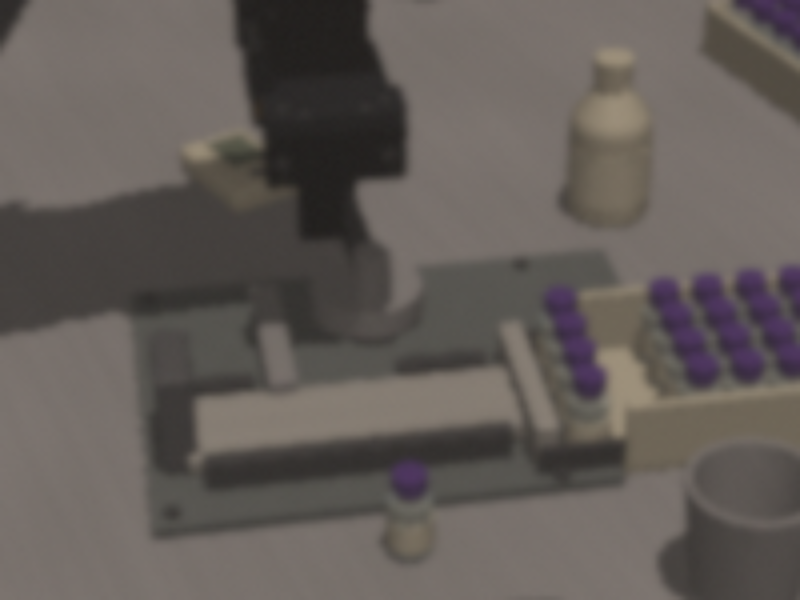

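View pics/t2.png

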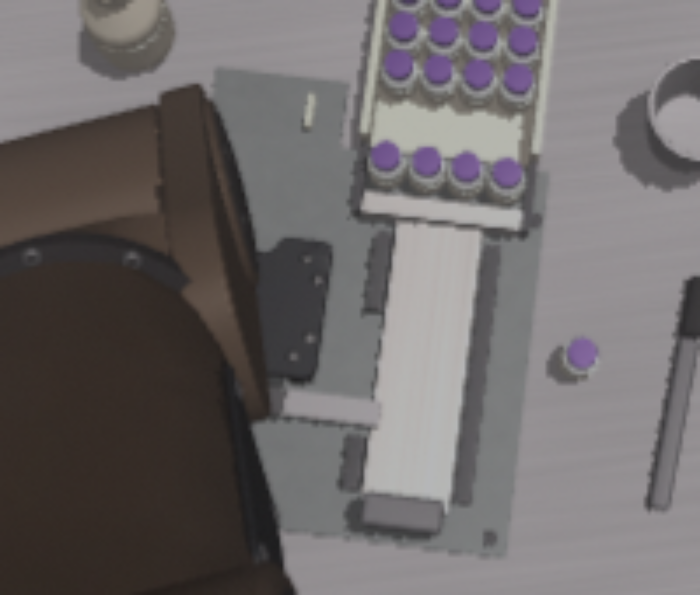

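The side crop shows the disc's bulk swung out to the left, the finger at about (330,235) and the lever behind it, near 1.6 rad. The slide and vials haven't moved. The push shows about 7 N, so I'll carry on.

>>> arm_command(
  steps=[
    {"dx": -0.0153, "dy": 0.0037, "dz": 0, "rx": 0, "ry": 0, "rz": 0, "claw": 1},
    {"dx": -0.0123, "dy": 0.0012, "dz": 0, "rx": 0, "ry": 0, "rz": 0, "claw": 1},
    {"dx": -0.0131, "dy": -0.0012, "dz": 0, "rx": 0, "ry": 0, "rz": 0, "claw": 1},
  ],
)

```text
t: 4.1
eef_pos: [600.6, 137.5, 34.9]
tcp_rot: [-3.138, -0.004, 2.896]
ft_force: [-7.3, 0.3, 1.3]
opening: 0.003
```

```bash
python3 -c "
from h import *
go(24,139,35)"
```

```text
t 4.1 loc [ 10.5 141.6] z 34.9 yawerr -0.003 F [-7.3  0.3  1.3] open 0.0
tool delta/800 [-0.0169 -0.0031 -0.0002]
```

>>> arm_command(
  steps=[
    {"dx": -0.0169, "dy": -0.0031, "dz": 0, "rx": 0, "ry": 0, "rz": 0, "claw": 1},
    {"dx": -0.0128, "dy": -0.0072, "dz": 0, "rx": 0, "ry": 0, "rz": 0, "claw": 1},
    {"dx": -0.0114, "dy": -0.0103, "dz": 0, "rx": 0, "ry": 0, "rz": 0, "claw": 1},
  ],
)

```text
t: 4.47
eef_pos: [625.3, 115.0, 34.2]
tcp_rot: [-3.138, -0.013, 2.897]
ft_force: [-6.7, 4.2, 1.4]
opening: 0.005
```

```bash
python3 -c "
from h import *
go(50,114,35)"
```

```text
t 4.47 loc [ 39.9 125.6] z 34.2 yawerr -0.003 F [-6.7  4.2  1.4] open 0.0
tool delta/800 [-0.0127 -0.0144 -0.0011]
```

>>> arm_command(
  steps=[
    {"dx": -0.0127, "dy": -0.0144, "dz": 0, "rx": 0, "ry": 0, "rz": 0, "claw": 1},
    {"dx": -0.006, "dy": -0.012, "dz": 0, "rx": 0, "ry": 0, "rz": 0, "claw": 1},
    {"dx": 0, "dy": 0, "dz": 0, "rx": 0, "ry": 0, "rz": 0, "claw": 1},
  ],
)

```text
t: 4.85
eef_pos: [634.2, 91.9, 34.3]
tcp_rot: [-3.14, -0.014, 2.896]
ft_force: [0.3, -0.1, 0.6]
opening: 0.006
```

```bash
python3 -c "
from h import *
go(55,102,35)
p,d=env.read_camera('side'); cv2.imwrite('pics/s3.png',cv2.resize(p[130:280,200:400,::-1],None,fx=4,fy=4))
p,d=env.read_camera('top'); cv2.imwrite('pics/t3.png',cv2.resize(p[150:320,200:400,::-1],None,fx=3.5,fy=3.5))
"
```

```text
t 4.85 loc [ 54.  105.3] z 34.3 yawerr -0.004 F [ 0.3 -0.1  0.6] open 0.01
tool delta/800 [-0.0013 -0.0042 -0.0009]
```

View pics/s3.png

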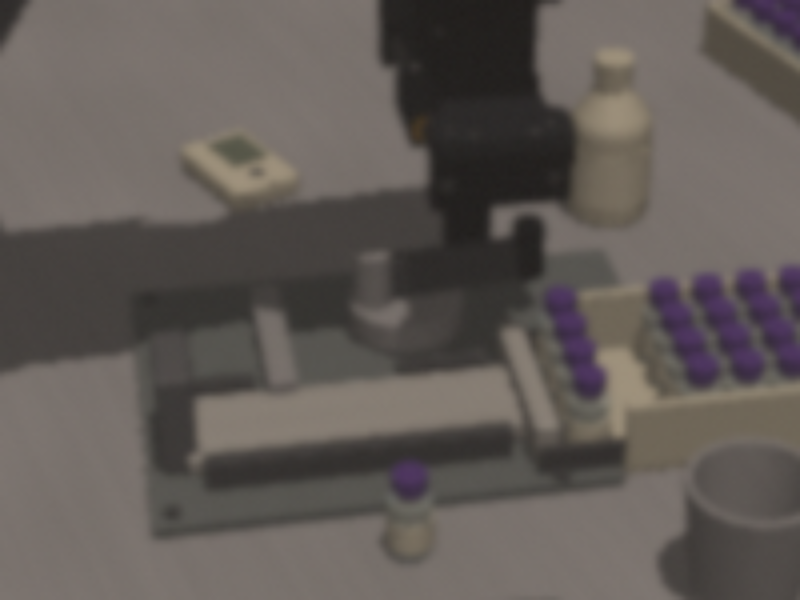

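View pics/t3.png

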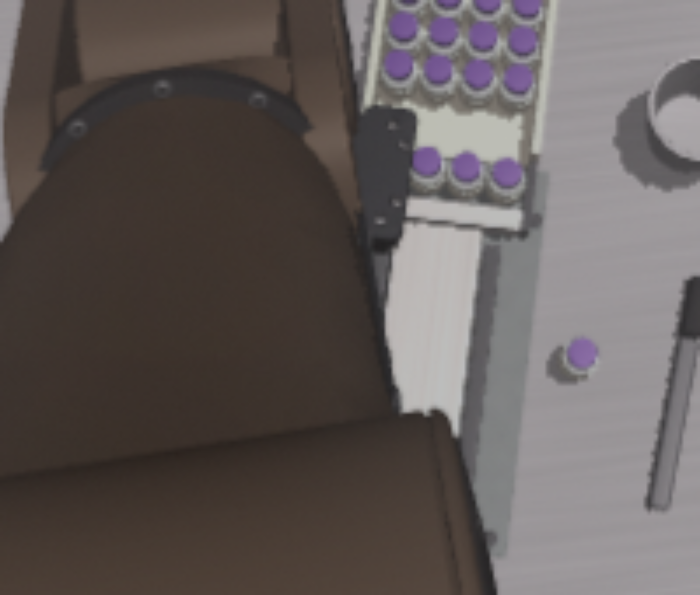

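```bash
python3 -c "
from h import *
q=toloc(atz('side',200+529/4-.4,130+222/4-.4,60));print(q,np.hypot(q[0],q[1]-85),np.arctan2(q[1]-85,q[0]))
q=toloc(atz('side',200+375/4-.4,130+253/4-.4,56));print('hub',q)"
```

```text
[82.97444058 89.01982391] 83.0717567728544 0.04840868305107438
hub [5.76460816e-02 7.92253602e+01]
```

The knob is at (529,222) and the hub at (375,253) in the side crop, which puts the lever at about +0.05 to +0.12 rad. I'll nudge it 4 mm more, then back off and rise.

>>> arm_command(
  steps=[
    {"dx": 0, "dy": -0.005, "dz": 0, "rx": 0, "ry": 0, "rz": 0, "claw": 1},
    {"dx": 0, "dy": 0, "dz": 0, "rx": 0, "ry": 0, "rz": 0, "claw": 1},
    {"dx": 0, "dy": 0.03, "dz": 0, "rx": 0, "ry": 0, "rz": 0, "claw": 1},
    {"dx": 0, "dy": 0, "dz": -0.05, "rx": 0, "ry": 0, "rz": 0, "claw": 1},
    {"dx": 0, "dy": 0, "dz": -0.07, "rx": 0, "ry": 0, "rz": 0, "claw": 1},
    {"dx": 0.05, "dy": 0, "dz": -0.02, "rx": 0, "ry": 0, "rz": 0, "claw": 1},
    {"dx": 0.07, "dy": 0, "dz": 0, "rx": 0, "ry": 0, "rz": 0, "claw": 1},
    {"dx": 0.07, "dy": 0, "dz": 0, "rx": 0, "ry": 0, "rz": 0, "claw": 1},
    {"dx": 0, "dy": 0, "dz": 0, "rx": 0, "ry": 0, "rz": 0, "claw": 1},
  ],
)

```text
t: 6.08
eef_pos: [490.6, 157.0, 152.4]
tcp_rot: [-3.141, -0.011, 2.9]
ft_force: [-0.0, -0.2, 0.1]
opening: 0.001
```

```bash
python3 -c "
from h import *
go(-142,0,120)
p,d=env.read_camera('top'); cv2.imwrite('pics/t4.png',cv2.resize(p[150:320,200:400,::-1],None,fx=3.5,fy=3.5))
p,d=env.read_camera('side'); cv2.imwrite('pics/s4.png',cv2.resize(p[130:280,200:400,::-1],None,fx=4,fy=4))
"
```

```text
t 6.08 loc [-101.   134.1] z 152.4 yawerr 0.0 F [-0.  -0.2  0.1] open 0.0
tool delta/800 [ 0.0508 -0.1676  0.0412]
```

View pics/t4.png

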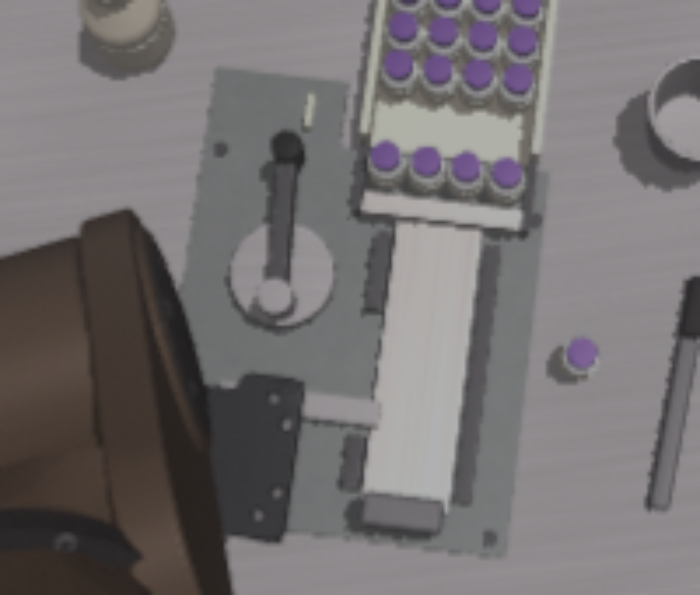

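View pics/s4.png

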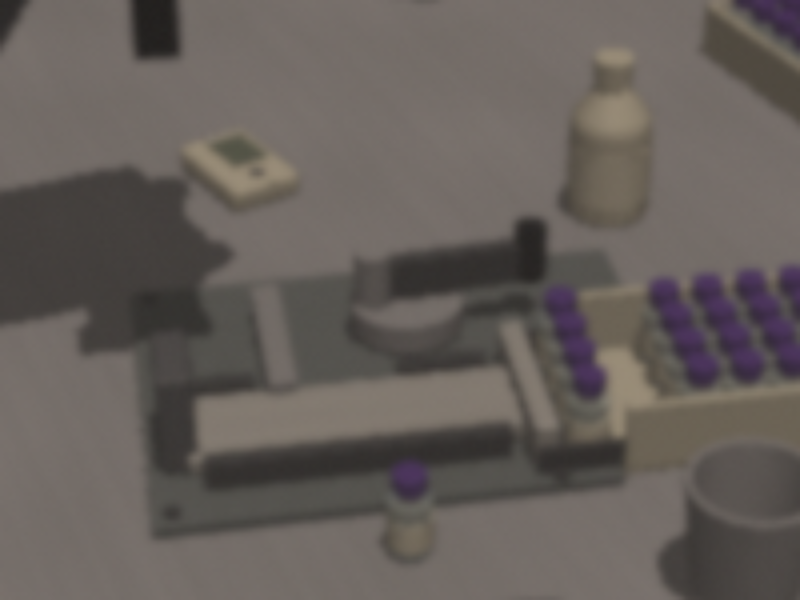

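```bash
python3 -c "
from h import *
f=lambda u,v,z:toloc(atz('top',200+u/3.5-.36,150+v/3.5-.36,z))
q=f(288,145,60);h=f(276,294,56);print(q,h,np.hypot(*(q-h)),np.arctan2(*(q-h)[::-1]))
"
```

```text
[85.16802127 89.53865165] [ 1.39143024 84.92389711] 83.90359446107284 0.05502844544794991
```

The cam reads +0.055 rad with the lever at the index bar, and the slide is still back. Next I go behind the pad.

>>> arm_command(
  steps=[
    {"dx": 0.0254, "dy": -0.056, "dz": 0.0, "rx": 0, "ry": 0, "rz": 0, "claw": 1},
    {"dx": 0.0254, "dy": -0.056, "dz": 0.0, "rx": 0, "ry": 0, "rz": 0, "claw": 1},
    {"dx": 0, "dy": -0.056, "dz": 0.02, "rx": 0, "ry": 0, "rz": 0, "claw": 1},
    {"dx": 0, "dy": 0, "dz": 0.02, "rx": 0, "ry": 0, "rz": 0, "claw": 1},
    {"dx": 0, "dy": 0, "dz": 0, "rx": 0, "ry": 0, "rz": 0, "claw": 1},
  ],
)

```text
t: 6.8
eef_pos: [427.9, 31.9, 119.9]
tcp_rot: [3.141, -0.003, 2.897]
ft_force: [0.3, 0.9, 1.1]
opening: 0.004
```

```bash
python3 -c "
from h import *
go(-142,0,80)"
```

```text
t 6.8 loc [-131.8   -2.3] z 119.9 yawerr -0.002 F [0.3 0.9 1.1] open 0.0
tool delta/800 [0.0125 0.0028 0.0499]
```

>>> arm_command(
  steps=[
    {"dx": 0.0125, "dy": 0.0028, "dz": 0.02, "rx": 0, "ry": 0, "rz": 0, "claw": 1},
    {"dx": 0, "dy": 0, "dz": 0, "rx": 0, "ry": 0, "rz": 0, "claw": 1},
    {"dx": 0, "dy": 0, "dz": 0.03, "rx": 0, "ry": 0, "rz": 0, "claw": 1},
    {"dx": 0, "dy": 0, "dz": 0, "rx": 0, "ry": 0, "rz": 0, "claw": 1},
  ],
)

```text
t: 7.3
eef_pos: [423.8, 36.9, 81.3]
tcp_rot: [3.14, 0.001, 2.899]
ft_force: [0.3, -0.3, -0.1]
opening: 0.009
```

```bash
python3 -c "
from h import *
go(-142,0,42)"
```

```text
t 7.3 loc [-137.     1.5] z 81.3 yawerr -0.001 F [ 0.3 -0.3 -0.1] open 0.01
tool delta/800 [ 0.0062 -0.002   0.0492]
```

>>> arm_command(
  steps=[
    {"dx": 0.01, "dy": -0.002, "dz": 0, "rx": 0, "ry": 0, "rz": 0, "claw": 1},
    {"dx": 0.003, "dy": 0, "dz": 0.02, "rx": 0, "ry": 0, "rz": 0, "claw": 1},
    {"dx": 0.003, "dy": 0, "dz": 0.03, "rx": 0, "ry": 0, "rz": 0, "claw": 1},
    {"dx": 0, "dy": 0, "dz": 0, "rx": 0, "ry": 0, "rz": 0, "claw": 1},
  ],
)

```text
t: 7.8
eef_pos: [412.4, 38.7, 44.4]
tcp_rot: [3.139, 0.007, 2.9]
ft_force: [0.2, 0.3, 0.6]
opening: 0.004
```

```bash
python3 -c "
from h import *
go(-128,0,42)"
```

```text
t 7.8 loc [-148.5    0.6] z 44.4 yawerr 0.0 F [0.2 0.3 0.6] open 0.0
tool delta/800 [-0.0256 -0.0007  0.0032]
```

>>> arm_command(
  steps=[
    {"dx": -0.0125, "dy": -0.0005, "dz": 0, "rx": 0, "ry": 0, "rz": 0, "claw": 1},
    {"dx": -0.008, "dy": 0, "dz": 0, "rx": 0, "ry": 0, "rz": 0, "claw": 1},
    {"dx": -0.006, "dy": 0, "dz": 0, "rx": 0, "ry": 0, "rz": 0, "claw": 1},
    {"dx": -0.006, "dy": 0, "dz": 0, "rx": 0, "ry": 0, "rz": 0, "claw": 1},
    {"dx": -0.006, "dy": 0, "dz": 0, "rx": 0, "ry": 0, "rz": 0, "claw": 1},
  ],
)

```text
t: 8.43
eef_pos: [443.7, 30.7, 47.2]
tcp_rot: [3.139, 0.006, 2.9]
ft_force: [-3.2, 1.9, -1.7]
opening: 0.004
```

```bash
python3 -c "
from h import *
go(-93,0,42)
p,d=env.read_camera('side'); cv2.imwrite('pics/s5.png',cv2.resize(p[130:280,200:400,::-1],None,fx=4,fy=4))
"
```

```text
t 8.43 loc [-116.2    0.2] z 47.2 yawerr 0.0 F [-3.2  1.9 -1.7] open 0.0
tool delta/800 [-0.0289 -0.0003  0.0067]
```

View pics/s5.png

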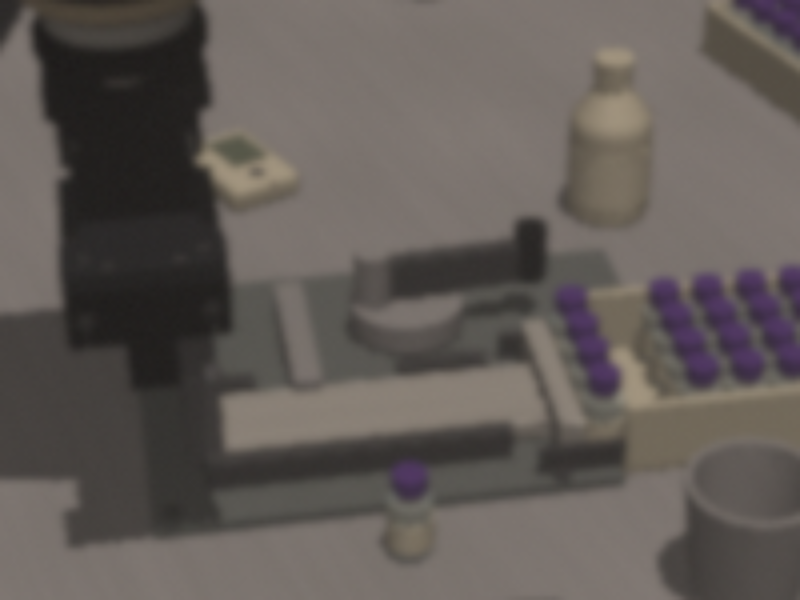

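The slide and vials have moved about 11 mm. The vials are upright and the lever hasn't changed, so I'll keep pushing.

>>> arm_command(
  steps=[
    {"dx": -0.007, "dy": 0, "dz": 0.001, "rx": 0, "ry": 0, "rz": 0, "claw": 1},
    {"dx": -0.007, "dy": 0, "dz": 0.001, "rx": 0, "ry": 0, "rz": 0, "claw": 1},
    {"dx": -0.007, "dy": 0, "dz": 0.001, "rx": 0, "ry": 0, "rz": 0, "claw": 1},
    {"dx": -0.007, "dy": 0, "dz": 0.001, "rx": 0, "ry": 0, "rz": 0, "claw": 1},
  ],
)

```text
t: 8.98
eef_pos: [465.3, 25.2, 44.1]
tcp_rot: [3.139, 0.002, 2.9]
ft_force: [-23.3, 7.8, 18.6]
opening: 0.003
```

```bash
python3 -c "
from h import *
go(-93,0,42)"
```

```text
t 8.97 loc [-94.   0.] z 44.1 yawerr 0.0 F [-23.3   7.8  18.6] open 0.0
tool delta/800 [-0.0012 -0.0001  0.0026]
```

A force of 23 N at x = −94 matches the forward stop. I'll hold for a row, then back off and look.

>>> arm_command(
  steps=[
    {"dx": -0.001, "dy": 0, "dz": 0, "rx": 0, "ry": 0, "rz": 0, "claw": 1},
    {"dx": 0, "dy": 0, "dz": 0, "rx": 0, "ry": 0, "rz": 0, "claw": 1},
    {"dx": 0.02, "dy": 0, "dz": 0, "rx": 0, "ry": 0, "rz": 0, "claw": 1},
    {"dx": 0.02, "dy": 0, "dz": 0, "rx": 0, "ry": 0, "rz": 0, "claw": 1},
    {"dx": 0, "dy": 0, "dz": -0.04, "rx": 0, "ry": 0, "rz": 0, "claw": 1},
    {"dx": 0, "dy": 0, "dz": -0.07, "rx": 0, "ry": 0, "rz": 0, "claw": 1},
    {"dx": 0, "dy": 0.07, "dz": -0.02, "rx": 0, "ry": 0, "rz": 0, "claw": 1},
    {"dx": 0, "dy": 0.07, "dz": 0, "rx": 0, "ry": 0, "rz": 0, "claw": 1},
    {"dx": 0, "dy": 0.07, "dz": 0, "rx": 0, "ry": 0, "rz": 0, "claw": 1},
    {"dx": 0, "dy": 0, "dz": 0, "rx": 0, "ry": 0, "rz": 0, "claw": 1},
  ],
)

```text
t: 10.22
eef_pos: [471.2, 200.8, 151.9]
tcp_rot: [3.137, 0.005, 2.897]
ft_force: [-0.0, -0.4, -0.2]
opening: 0.005
```

```bash
python3 -c "
from h import *
st()
p,d=env.read_camera('top'); cv2.imwrite('pics/t6.png',cv2.resize(p[110:310,230:390,::-1],None,fx=3,fy=3,interpolation=2)); cv2.imwrite('pics/t6b.png',cv2.resize(p[110:310,230:390,::-1][:110],None,fx=5,fy=5,interpolation=2));cv2.imwrite('pics/t6c.png',cv2.resize(p[200:310,230:390,::-1],None,fx=5,fy=5,interpolation=2))
p,d=env.read_camera('side'); cv2.imwrite('pics/s6.png',cv2.resize(p[130:280,230:430,::-1],None,fx=4,fy=4))
"
```

```text
t 10.22 loc [-130.4  172. ] z 151.9 yawerr -0.003 F [-0.  -0.4 -0.2] open 0.01
```

View pics/t6b.png

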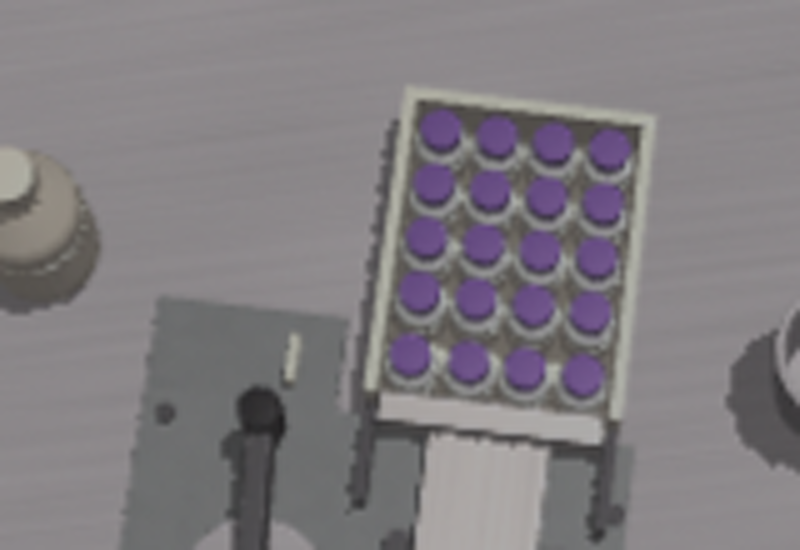

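View pics/t6c.png

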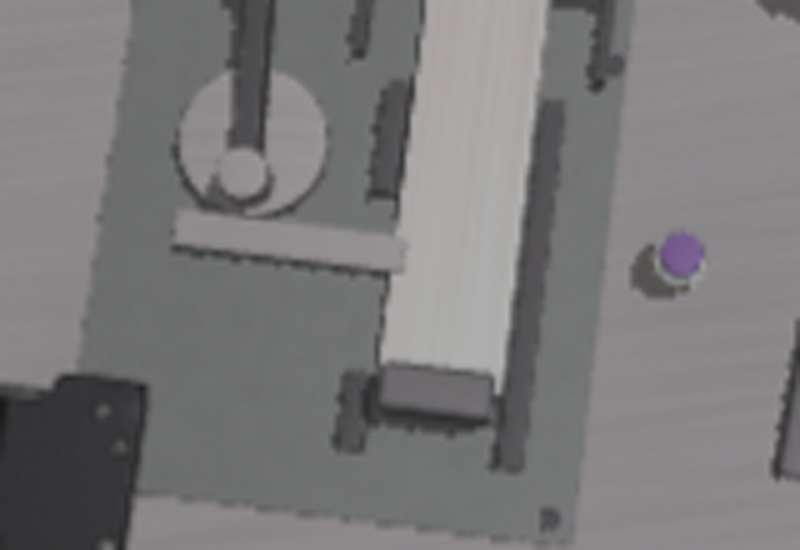

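View pics/s6.png

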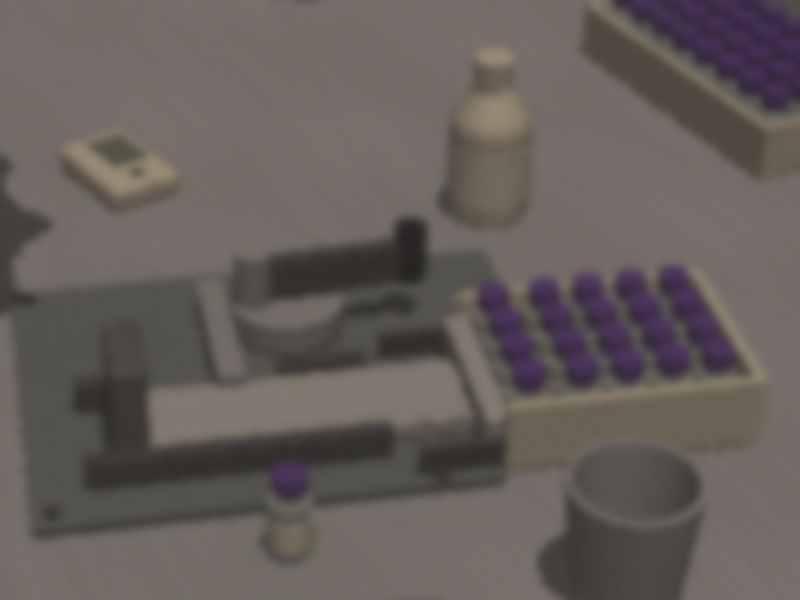

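```bash
python3 -c "
from h import *
f=lambda c,k,z:toloc(atz('top',*px(c,k),z)).round(1)
for q in [(410,355),(469,362),(525,369),(582,377)]: print('vial',f(q,1,51))
print('pad rear',f((380,408),0,62),f((490,421),0,62),'(was -116.9,-117.4)','bar',f((380,405),1,30),f((605,433),1,30),'(front edge... )')
q=f((262,408),1,60);h=f((243,172),0,56);print('knob',q,h,np.arctan2(*(q-h)[::-1]))"
```

```text
vial [115.6  35. ]
vial [115.5  11.3]
vial [115.3 -11.1]
vial [114.8 -33.9]
pad rear [-83.1  21.1] [-82.9 -20.6] (was -116.9,-117.4) bar [99.  45.6] [ 98.3 -46. ] (front edge... )
knob [84.9 89.4] [ 0.6 85.4] 0.04741402251434958
```

Pad travel is about 34 to 35 mm, the vials are at x≈115, and the cam is at +0.05. All three are in bounds and the robot is clear, so I'll hand in.

```bash
python3 -c "
from cell import env
print(env.job_done())"
```

```text
the job is handed in; nothing more can be done
None
```

I turned the cam lever with shut fingertips from about 2.42 rad to about +0.05 rad, with the slide still fully back. Then I pushed the slide by its pad against its forward stop, withdrew, and handed the job in at about 10.3 s.

Last checks from the top and side cameras:

| Check | Measured | Required |
|---|---|---|
| Cam angle | +0.047 rad | within ±0.25 rad |
| Slide travel | about 34–35 mm (pad rear from x −117 to −83) | over 31.5 mm |
| Vial x in loader frame | 114.8–115.6 mm | 111–125 mm |

- **Vials:** all four look upright in both pictures. I judged their tilt by eye only.
- **Slide stop:** the push reached about 23 N along the slide, so the slide was on its stop.
- **Other things on the bench:** by eye, the spare vial, logger, swab bottle and cup are where they started. The marker and label roll were mostly outside the last crops; the arm never went near them.
- **Disagreement:** before the last nudge the side view gave the lever as 0.05 or 0.12 rad, depending on the hub position used. The two later top-view readings gave 0.055 and 0.047 rad.
- **Robot:** it was clear of everything at hand-in. No check failed; hand-in reports no verdict.

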